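Tray up the inspected flanged plugs by size

ROBOT

A 6-joint arm with a two-finger parallel gripper is mounted at the origin on the work surface. World frame = base frame: x ahead of the robot, y to its left, z up, the work surface at z = 0. Lengths are in m, angles in rad, forces in N, time in s.
With the tool pointing down it reaches from about 0.425 to 0.95 m from the base axis. Payload 3.5 kg.
Tool frame: the origin (TCP) lies on the centre line of the jaws, within the pads' length; the fingertips stand 14 mm ahead of it and the grasp point (between the pads) lies 5 mm behind it (ctrl.finger_overhang is the distance from the TCP to the fingertips, in m); z points along the fingers, y is the line along which they close (so a half turn about z gives the same grasp; the last joint's range is limited). The gripper opens to 85 mm and grips with 20 to 120 N. Pads are 22 mm wide; open, the fingers measure 114 mm over their backs; the gripper's body (76 mm by 85 mm) begins 54 mm behind the grasp point. The pads swing forward as they close: fully open they stand 13 mm farther back than shut.
Start: joints at [-1.436, 0.286, 1.577, -0, 1.279, -0.15], TCP at [0.19, -0.648, 0.223] pointing down, gripper open.
Joint ranges: [-2.77, 2.77], [-0.9, 2.22], [0.21, 2.48], [-1.53, 4.67], [0.24, 2.81], [-2.84, 2.84]. Speed limits (rad/s): [2.79, 2.79, 3.14, 3.14, 3.14, 3.14].

INTERFACE

Orientations are given as a unit quaternion [x, y, z, w].
In Python, from plant import ctrl gives the robot as it stands.
- The arm moves only by the tool send_rows, never from a script. Its argument "moves" is text: rows parted by semicolons, each of 7 numbers parted by spaces: the turn, a rotation vector about the tool's x, y, z in units of 360 degrees (1.0 is 360 degrees), then the shift along the tool's x, y, z in units of 20 cm (1.0 is 20 cm), then the gripper's target within -1 to 1 (fully open at 1, half-way at 0, shut at -1). A call has 1 to 12 rows; each row is the pose to reach, as a shift and turn from the pose commanded when the call began, along the tool's axes at that moment, turning the shorter way round; what a row does not reach only later rows make up. A row lasts 1/8 s, in which the tool goes at most 62.5 mm and 10.7 degrees, less where a joint would pass 70% of its speed; a pose out of reach is approached as far as the arm can. A call with a number of a shift or a turn outside -1 to 1 is refused whole. A call with a gripper value outside its range is refused whole. The fingers move at their own pace and stop on an object; "newtons" is the grip in N (left out, the last holds). Time passes only in rows, so rows that repeat a pose let the fingers close. It gives the time, the measured TCP pose, the force, the opening and the grip force at its end, in the units of the state.
- ctrl.get_state(): the state, without advancing time (a new reading comes with each control period).
- ctrl.read_camera(name): name is "side" or "top" or "wrist"; returns a dict with "image" (480x640x3 uint8, red, green, blue), "fovy" (degrees; the focal length in pixels is half the picture's height over the tangent of half this angle, whatever the lens; pixels are square), "cx", "cy" (the principal point, pixels), "extrinsics" (4x4, takes a point from camera to world coordinates). Camera axes: x right, y up, looking along -z (the intrinsics and any distortion apply to the point x, -y, -z); pixel columns grow to the right and rows downward; lengths in m; the calibration is good to about 2 mm. A picture is of the moment at which its call begins. There is no depth.
- ctrl.sign_off(): hands the job in; it is judged then, once.
The state is a dict: "time": time; "qpos": joint angles; "dq": joint speeds; "joint_efforts": joint torques, N m; "eef_pos": TCP position; "tcp_rot": TCP orientation; "contact_force": force on the tool from outside, world axes, zero at the start; "wrist_torque": the same for the moment, N m; "opening": opening from 0.0 (shut) to 1.0 (fully open); "finger_force": force on a finger pad.
Only numpy, scipy, OpenCV 4.12 (cv2) and the standard library are available. Lean on these libraries where they do the work, as an engineer would, in place of code of your own. Each camera call takes 0.05 s, during which the arm holds its last target. There are 200 camera calls.

TASK

The four flanged plugs on the inspection bench have been passed: put each one, standing upright on its flange, flat on the floor of the black tray of its own size - the largest plug in the largest tray, the second largest in the second largest, and so on down to the smallest. Set them down rather than dropping them, and leave the two plain plugs without a flange where they stand.

Things in the scene. Friction and masses are not known exactly. Their poses are not given: they have to be found in the camera images.
- plug_xl_center (a point): Centre of the largest flanged plug, half-way up: a turned brass plug, hollowed out from below,, 66 mm tall over all, standing on a round flange of 80 mm diameter and 5 mm thick, with a straight round neck of 44 mm diameter from the flange to the top (a 3 mm deep round recess in its top face); about 360 g; loose. z is the plug's axis, upward from the flange.
- plug_l_center (a point): Centre of the second largest flanged plug, half-way up: a turned brass plug, hollowed out from below,, 62 mm tall over all, standing on a round flange of 62 mm diameter and 5 mm thick, with a straight round neck of 34 mm diameter from the flange to the top (a 3 mm deep round recess in its top face); about 220 g; loose. z is the plug's axis, upward from the flange.
- plug_m_center (a point): Centre of the third largest flanged plug, half-way up: a turned brass plug, hollowed out from below,, 58 mm tall over all, standing on a round flange of 46 mm diameter and 5 mm thick, with a straight round neck of 26 mm diameter from the flange to the top (a 3 mm deep round recess in its top face); about 130 g; loose. z is the plug's axis, upward from the flange.
- plug_s_center (a point): Centre of the smallest flanged plug, half-way up: a turned brass plug, hollowed out from below,, 54 mm tall over all, standing on a round flange of 32 mm diameter and 5 mm thick, with a straight round neck of 18 mm diameter from the flange to the top (a 3 mm deep round recess in its top face); about 60 g; loose. z is the plug's axis, upward from the flange.
- tray_xl_in (a point): Middle of the inner floor of the largest black square tray, open above: 100 mm inside, 108 mm outside, walls 4 mm thick and 18 mm high over the table, floor 4 mm thick (this point is 4 mm above the table). Fixed to the table; x and y run along its sides. The place of the largest flanged plug.
- tray_l_in (a point): Middle of the inner floor of the second largest black square tray, open above: 82 mm inside, 90 mm outside, walls 4 mm thick and 18 mm high over the table, floor 4 mm thick (this point is 4 mm above the table). Fixed to the table; x and y run along its sides. The place of the second largest flanged plug.
- tray_m_in (a point): Middle of the inner floor of the third largest black square tray, open above: 66 mm inside, 74 mm outside, walls 4 mm thick and 18 mm high over the table, floor 4 mm thick (this point is 4 mm above the table). Fixed to the table; x and y run along its sides. The place of the third largest flanged plug.
- tray_s_in (a point): Middle of the inner floor of the smallest black square tray, open above: 52 mm inside, 60 mm outside, walls 4 mm thick and 18 mm high over the table, floor 4 mm thick (this point is 4 mm above the table). Fixed to the table; x and y run along its sides. The place of the smallest flanged plug.
- plain_a_center (a point): Centre, half-way up, of a plain brass plug without a flange, a straight round cylinder 40 mm in diameter and 62 mm tall, standing on the table, loose; not part of the job.
- plain_b_center (a point): Centre, half-way up, of a plain brass plug without a flange, a straight round cylinder 28 mm in diameter and 56 mm tall, standing on the table, loose; not part of the job.
Things that resemble listed ones, but are neither listed nor needed, are in the scene too. Leave any red look-alike of the part that bears tray_s_in alone.

How it is judged:
By the outcome, as a careful person would: the job done as asked, in the order asked, and still so for the second after the job is handed in, with the robot touching nothing.
It also fails if it takes over 120 s, if anything falls off the work surface, if the arm or the gripper's body presses on something with over 40 N, if the wrist force passes 120 N, or if a joint passes its speed limit or range.

## Working session

There is one attempt and no reset: what is moved stays moved. The work goes in short steps, Python scripts to look and compute and a tool call to move; the robot and the scene stay as the last step left them, time stands still between calls to the robot, and variables do not carry over. Pictures are saved under pics/ and viewed, at most 14 in all, crops included, and the job is handed in when it is done.

Besides the shell and the picture viewer there is one more tool, called after "Request:" by a JSON object that holds its "name" and its "arguments". send_rows: Moves the arm, as the interface text tells. Its arguments: {"type":"object","properties":{"moves":{"type":"string"},"newtons":{"type":"number"}},"required":["moves"]}

```bash
mkdir -p pics; ls; python3 - <<'E'
from plant import ctrl
import cv2,json,numpy as np
for n in("top","side"):
    c=ctrl.read_camera(n); cv2.imwrite(f"pics/{n}0.png",c["image"][:,:,::-1])
    print(n,[ (k,np.round(v,4).tolist()) for k,v in c.items() if k!="image" and not isinstance(v,str)])
print(ctrl.get_state())
E
```

```text
pics
top [('fovy', 47.9093), ('cx', 321.3049), ('cy', 242.4114), ('extrinsics', [[0.0275, 0.9813, -0.1903, 0.2769], [-0.9996, 0.0276, -0.0018, -0.0082], [0.0035, 0.1903, 0.9817, 1.2594], [0.0, 0.0, 0.0, 1.0]])]
side [('fovy', 57.3664), ('cx', 320.5362), ('cy', 244.9782), ('extrinsics', [[-0.8681, 0.3333, -0.3679, 0.1405], [-0.4965, -0.585, 0.6414, 0.6796], [-0.0015, 0.7394, 0.6732, 0.7547], [0.0, 0.0, 0.0, 1.0]])]
{'time': 0.1, 'qpos': array([-1.43600435e+00,  2.87119390e-01,  1.57803196e+00, -1.31282801e-05,
        1.27861459e+00, -1.49985552e-01]), 'dq': array([-8.82263795e-04, -1.26615525e-03, -2.30190393e-03,  1.33043355e-05,
        1.41232065e-03,  2.48914780e-04]), 'joint_efforts': array([ 8.81281157e-04, -4.07296085e+01, -2.93699688e+01, -1.59693591e-04,
        3.42800085e-03,  4.84973853e-06]), 'eef_pos': array([ 0.18958815, -0.64718703,  0.22205657]), 'tcp_rot': array([ 9.89878982e-01,  1.41909899e-01,  1.97124207e-06, -1.08666209e-03]), 'contact_force': array([ 0.16954428, -0.66565306,  0.3512077 ]), 'wrist_torque': array([ 0.03807974, -0.01337378, -0.04149219]), 'finger_force': 0.0, 'opening': 1.0008297020244181}
```

View pics/top0.png

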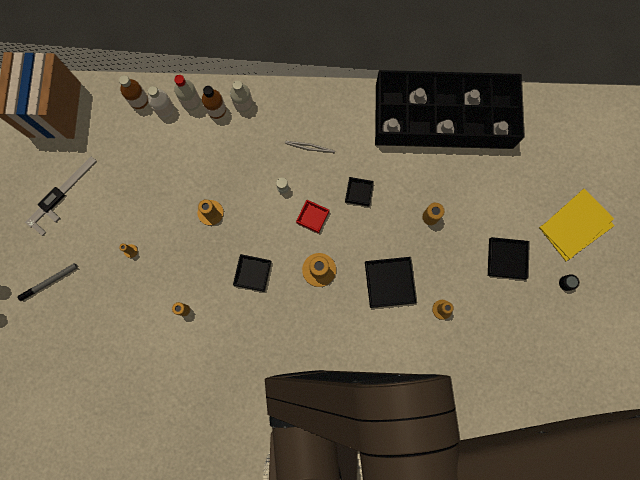

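View pics/side0.png

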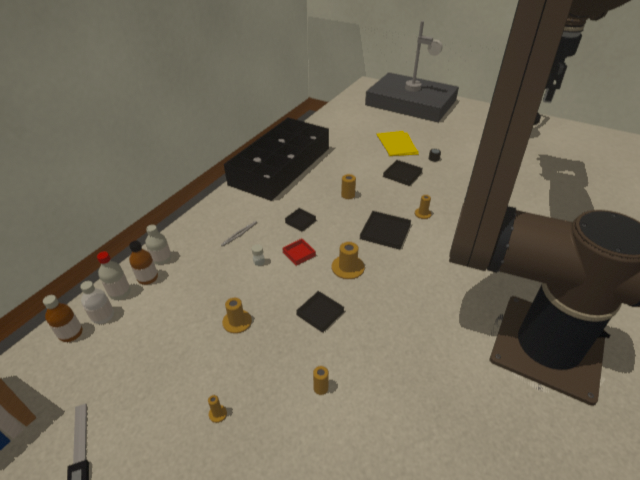

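Top view: flanged plugs XL (319,268), L (209,211), M (443,310) and S (129,249). Plain plugs are at (433,213) and (180,309). Black trays: XL (390,282), L (508,258), M (252,273), S (360,192). The red look-alike at (313,216) is to be left alone. I'll enlarge the picture to confirm these.

```bash
cat > h.py <<'E'
import numpy as np,cv2
from scipy.spatial.transform import Rotation as R
def ray(c,u,v):
    f=240/np.tan(np.radians(c["fovy"])/2); E=c["extrinsics"]
    return E[:3,3],E[:3,:3]@np.array([(u-c["cx"])/f,-(v-c["cy"])/f,-1])
def at(c,u,v,z):
    o,d=ray(c,u,v); return o+d*(z-o[2])/d[2]
def proj(c,P):
    f=240/np.tan(np.radians(c["fovy"])/2); E=c["extrinsics"]
    p=(np.atleast_2d(P)-E[:3,3])@E[:3,:3]; return np.c_[c["cx"]-f*p[:,0]/p[:,2],c["cy"]+f*p[:,1]/p[:,2]]
E
python3 - <<'E'
import cv2
im=cv2.imread("pics/top0.png")
for n,x in(("a",100),("b",335)):
    cv2.imwrite(f"pics/c{n}.png",cv2.resize(im[170:330,x:x+200],None,fx=3.6,fy=3.6,interpolation=cv2.INTER_CUBIC))
cv2.imwrite("pics/cc.png",cv2.resize(im[170:330,290:370],None,fx=3.6,fy=3.6,interpolation=cv2.INTER_CUBIC))
E
python3 - <<'E'
from plant import ctrl
from h import *
c=ctrl.read_camera("top"); im=c["image"]
hsv=cv2.cvtColor(im,cv2.COLOR_RGB2HSV)
o=((hsv[...,0]>8)&(hsv[...,0]<24)&(hsv[...,1]>150)&(hsv[...,2]>50)).astype(np.uint8)
b=(im.max(2)<45).astype(np.uint8)
for nm,m,z in(("brass",o,.005),("black",b,.018)):
    n,l,s,ce=cv2.connectedComponentsWithStats(m)
    for i in range(1,n):
        x,y,w,h,a=s[i]
        if a>60 and 170<y<330:
            k=cv2.findContours((l==i).astype(np.uint8),0,2)[0][0]
            P=np.array([at(c,u,v,z)[:2] for u,v in k[:,0]],np.float32)
            r=cv2.minAreaRect(P)
            print(nm,ce[i].round(1),a,"world",np.round(r[0],4),"size",np.round(r[1],4),"ang",round(r[2],1))
E
```

```text
brass [210.1 212.3] 484 world [0.5867 0.2612] size [0.0591 0.0602] ang 1.6
brass [432.5 214. ] 287 world [ 0.5983 -0.2708] size [0.0393 0.0586] ang 52.2
brass [129.1 250.1] 163 world [0.4921 0.4473] size [0.0434 0.0292] ang 48.1
brass [318.7 269.8] 813 world [ 0.4555 -0.0011] size [0.0766 0.0766] ang 46.6
brass [441.8 309.2] 279 world [ 0.3712 -0.2903] size [0.044  0.0419] ang 89.3
brass [181.2 309.1] 153 world [0.3543 0.3143] size [0.0414 0.0265] ang 73.5
black [358.9 191.5] 647 world [ 0.644  -0.0923] size [0.0595 0.0643] ang 81.5
black [ 51.5 199.8] 248 world [0.6024 0.6376] size [0.0323 0.0594] ang 50.7
black [507.9 258.1] 1545 world [ 0.4929 -0.4415] size [0.0924 0.0923] ang 85.8
black [252.  272.8] 1034 world [0.4421 0.1527] size [0.0756 0.0747] ang 80.2
black [390. 282.] 2172 world [ 0.4294 -0.167 ] size [0.1087 0.1079] ang 7.4
black [566.6 283. ] 146 world [ 0.4393 -0.5798] size [0.0348 0.0448] ang 1.6
black [ 27.7 293.6] 114 world [0.3874 0.6529] size [0.0144 0.0746] ang 33.4
```

View pics/ca.png

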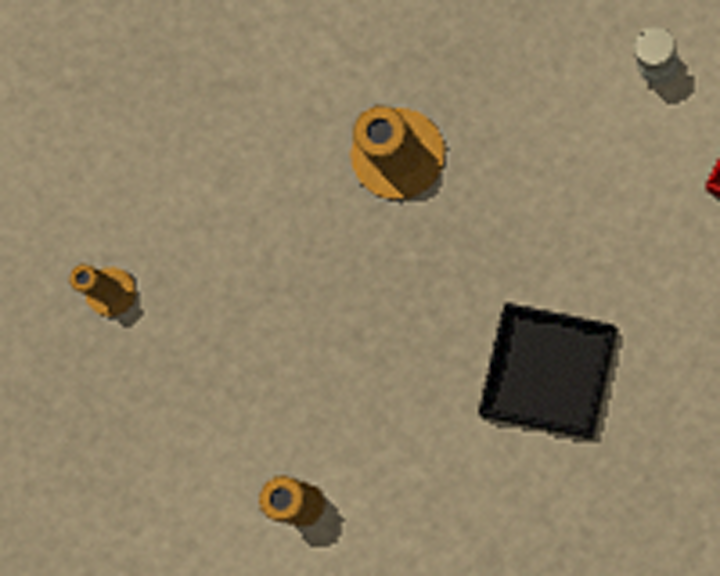

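View pics/cb.png

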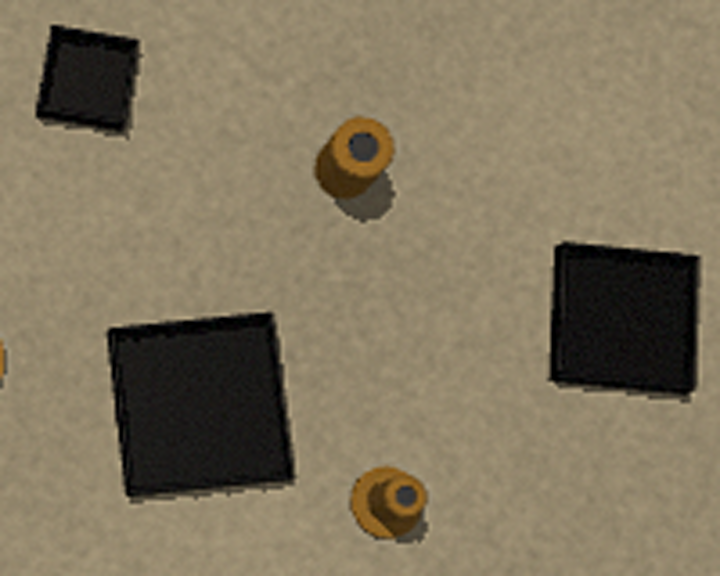

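The crops confirm it: all four black tray outlines measure 108/92/75/60 mm, and the flanges measure about 77/60/44 mm. The small flange at crop (110,292) is the only one of its size. Next I'll refine the plug axes from the top-face centres.

```bash
python3 - <<'E'
from plant import ctrl
from h import *
c=ctrl.read_camera("top")
for n,u,v,z in(("L",205.6,206.4,.062),("S",123.1,247.2,.054),("M",447.8,307.8,.058),("XL",319,262,.066),("A",435.7,210.6,.062),("B",178.1,308.3,.056)): print(n,at(c,u,v,z).round(4))
t=np.linspace(0,6.28,60)
im=c["image"][:,:,::-1].copy()
im=cv2.resize(im[170:330,100:480],None,fx=2.1,fy=2.1)
def circ(x,y,r,z,col):
    p=(proj(c,np.c_[x+r*np.cos(t),y+r*np.sin(t),0*t+z])+.5-[100,170])*2.1
    cv2.polylines(im,[p.round().astype(int)],True,col,1)
for (x,y,rf,rn,h) in((.4555,-.0011,.04,.022,.066),(.587,.261,.031,.017,.062),(.371,-.291,.023,.013,.058),(.492,.447,.016,.009,.054)):
    circ(x,y,rf,.005,(0,255,0)); circ(x,y,rn,h,(255,0,255))
cv2.imwrite("pics/ov.png",im)
E
```

```text
L [0.5854 0.2607 0.062 ]
S [0.4869 0.4427 0.054 ]
M [ 0.3702 -0.2902  0.058 ]
XL [ 0.4635 -0.0021  0.066 ]
A [ 0.5904 -0.2653  0.062 ]
B [0.3527 0.307  0.056 ]
```

View pics/ov.png

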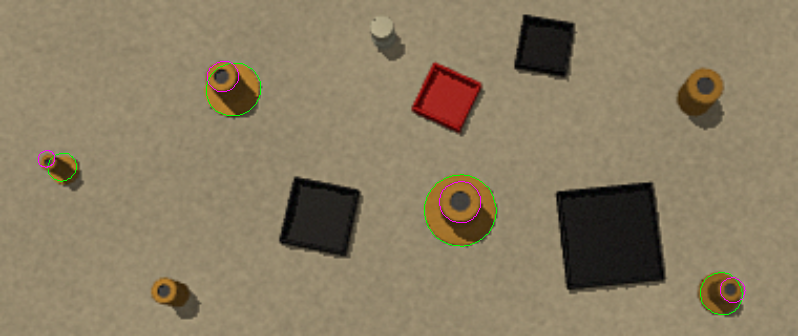

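Request:
{"name": "send_rows", "arguments": {"moves": "0 0 0.02 0.3 -0.1 0 0.6; 0 0 0.0453 0.6 -0.3 0 0.6; 0 0 0.0453 0.9 -0.55 0 0.6; 0 0 0.0453 0.9 -0.8 0 0.6; 0 0 0.0453 0.9 -1 0 0.6; 0 0 0.0453 0.9 -1 0 0.6", "newtons": 40}}

```text
time: 0.95
eef_pos: [0.306, -0.4021, 0.2225]
tcp_rot: [1.0, 0.001, -0.0, -0.001]
contact_force: [-0.5, 0.5, 0.1]
opening: 0.803
finger_force: 0.0
```

The overlay fits: the green and magenta circles lie on the flanges and necks, with S about 4 mm off, so I use (0.488, 0.4435) for it. Now to XL.

Request:
{"name": "send_rows", "arguments": {"moves": "0 0 0 0.25 -0.25 0 0.6; 0 0 0 0.5 -0.5 0 0.6; 0 0 0 0.75 -0.75 0 0.6; 0 0 0 0.75 -1 0 0.6"}}

```text
time: 1.45
eef_pos: [0.4568, -0.2121, 0.2239]
tcp_rot: [1.0, -0.0, 0.001, 0.0]
contact_force: [0.6, 0.3, 0.4]
opening: 0.802
finger_force: 0.0
```

Request:
{"name": "send_rows", "arguments": {"moves": "0 0 0 0 -0.3 0.15 0.6; 0 0 0 0 -0.6 0.3 0.6; 0 0 0 0 -0.8 0.4 0.6; 0 0 0 0 -1 0.45 0.6; 0 0 0 0 -1 0.45 0.6; 0 0 0 0 -1 0.45 0.6"}}

```text
time: 2.2
eef_pos: [0.4554, -0.013, 0.1339]
tcp_rot: [1.0, 0.0, 0.001, 0.0]
contact_force: [0.3, -0.1, 0.4]
opening: 0.801
finger_force: 0.0
```

```bash
python3 - <<'E'
from plant import ctrl
from h import *
s=ctrl.get_state();print(s["eef_pos"],s["contact_force"],s["opening"])
c=ctrl.read_camera("wrist"); cv2.imwrite("pics/w1.png",c["image"][:,:,::-1])
print(proj(c,[[.4555,-.001,.066]]), proj(c,[s["eef_pos"]]))
E
```

```text
[ 0.4554347  -0.01296978  0.13391052] [ 0.34951207 -0.1141554   0.44908612] 0.8006579322407473
[[304.75128672 252.36985345]] [[327.59145002 306.36282362]]
```

View pics/w1.png

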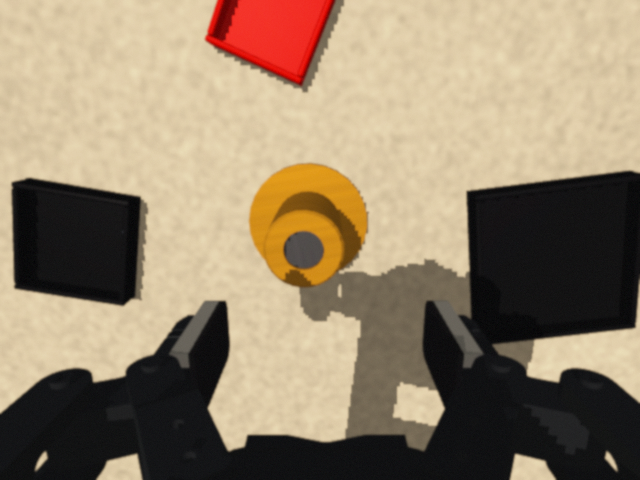

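Top face seen at (304,249), predicted (305,252), so the position is good to about 1.5 mm. I'll grasp XL, then lift.

Request:
{"name": "send_rows", "arguments": {"moves": "0 0 0 0.005 -0.06 0 0.6; 0 0 0 0.005 -0.06 0.2 0.6; 0 0 0 0.005 -0.06 0.4 0.6; 0 0 0 0.005 -0.06 0.48 0.6; 0 0 0 0.005 -0.06 0.48 0.6; 0 0 0 0.005 -0.06 0.48 -0.2; 0 0 0 0.005 -0.06 0.48 -0.6; 0 0 0 0.005 -0.06 0.48 -1; 0 0 0 0.005 -0.06 0.48 -1; 0 0 0 0.005 -0.06 0.48 -1; 0 0 0 0.005 -0.06 0.48 -1", "newtons": 40}}

```text
time: 3.62
eef_pos: [0.4571, -0.0008, 0.0393]
tcp_rot: [1.0, 0.0, 0.002, 0.001]
contact_force: [-0.4, -1.1, 6.8]
opening: 0.497
finger_force: 41.6
```

Request:
{"name": "send_rows", "arguments": {"moves": "0 0 0 0 0 -0.05 -1; 0 0 0 0 0 -0.2 -1; 0 0 0 0 0 -0.35 -1; 0 0 0 0 0 -0.4 -1; 0 0 0 0 0 -0.4 -1"}}

```text
time: 4.25
eef_pos: [0.4551, 0.0, 0.1172]
tcp_rot: [1.0, 0.0, 0.0, -0.0]
contact_force: [-0.0, -0.2, -3.8]
opening: 0.5
finger_force: 41.9
```

Request:
{"name": "send_rows", "arguments": {"moves": "0 0 0 -0.05 0.2 0 -1; 0 0 0 -0.1 0.45 0 -1; 0 0 0 -0.13 0.7 0 -1; 0 0 0 -0.13 0.835 0 -1; 0 0 0 -0.13 0.835 0.1 -1; 0 0 0 -0.13 0.835 0.25 -1; 0 0 0 -0.13 0.835 0.33 -1; 0 0 0 -0.13 0.835 0.35 -1; 0 0 0 -0.13 0.835 0.35 -1; 0 0 0 -0.13 0.835 0.35 -1"}}

```text
time: 5.5
eef_pos: [0.4303, -0.1676, 0.0484]
tcp_rot: [1.0, 0.0, 0.001, 0.001]
contact_force: [0.4, -0.6, -4.7]
opening: 0.499
finger_force: 42.3
```

```bash
python3 - <<'E'
from plant import ctrl
from h import *
s=ctrl.get_state();print(s["eef_pos"],s["contact_force"],s["opening"])
c=ctrl.read_camera("wrist"); cv2.imwrite("pics/w2.png",c["image"][:,:,::-1])
E
```

```text
[ 0.430291   -0.16760439  0.04840463] [ 0.40150817 -0.63101769 -4.66502256] 0.49858710296458353
```

View pics/w2.png

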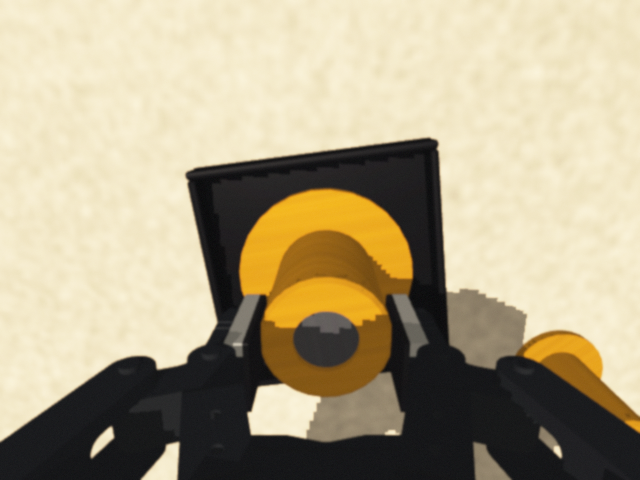

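The plug is centred in the tray: flange spans x 239–412 between walls at about 215–440. I'll lower it the last 5 mm.

Request:
{"name": "send_rows", "arguments": {"moves": "0 0 0 0 0 0.01 -1; 0 0 0 0 0 0.017 -1; 0 0 0 0 0 0.022 -1; 0 0 0 0 0 0.025 -1; 0 0 0 0 0 0.025 -1"}}

```text
time: 6.18
eef_pos: [0.4293, -0.1672, 0.0434]
tcp_rot: [1.0, 0.0, -0.001, -0.0]
contact_force: [-4.5, 0.9, 5.8]
opening: 0.496
finger_force: 43.5
```

Request:
{"name": "send_rows", "arguments": {"moves": "0 0 0 0 0 0 0.1; 0 0 0 0 0 0 0.4; 0 0 0 0 0 0 0.5; 0 0 0 0 0 0 0.5; 0 0 0 0 0 0 0.5; 0 0 0 0 0 -0.1 0.5; 0 0 0 0 0 -0.3 0.5; 0 0 0 0 0 -0.5 0.5; 0 0 0 0.1 -0.2 -0.5 0.5; 0 0 0 0.2 -0.4 -0.5 0.5; 0 0 0 0.3 -0.7 -0.5 0.5; 0 0 0 0.4 -1 -0.5 0.5"}}

```text
time: 7.68
eef_pos: [0.5095, 0.033, 0.1425]
tcp_rot: [1.0, -0.0, 0.0, 0.0]
contact_force: [1.1, -0.1, -0.3]
opening: 0.753
finger_force: 0.0
```

Request:
{"name": "send_rows", "arguments": {"moves": "0 0 0 0.1 -0.25 0 0.5; 0 0 0 0.2 -0.5 0 0.5; 0 0 0 0.3 -0.75 0 0.5; 0 0 0 0.4 -1 0 0.5; 0 0 0 0.4 -1 0 0.5"}}

```text
time: 8.3
eef_pos: [0.5894, 0.2346, 0.1419]
tcp_rot: [1.0, 0.002, 0.0, -0.0]
contact_force: [-0.2, -0.9, -0.6]
opening: 0.747
finger_force: 0.0
```

Request:
{"name": "send_rows", "arguments": {"moves": "0 0 0 -0.02 -0.13 0 0.5; 0 0 0 -0.02 -0.13 0.2 0.5; 0 0 0 -0.02 -0.13 0.4 0.5; 0 0 0 -0.02 -0.13 0.52 0.5; 0 0 0 -0.02 -0.13 0.52 0.5; 0 0 0 -0.02 -0.13 0.52 -0.2; 0 0 0 -0.02 -0.13 0.52 -0.6; 0 0 0 -0.02 -0.13 0.52 -1; 0 0 0 -0.02 -0.13 0.52 -1; 0 0 0 -0.02 -0.13 0.52 -1; 0 0 0 -0.02 -0.13 0.52 -1; 0 0 0 -0.02 -0.13 0.52 -1", "newtons": 40}}

```text
time: 9.8
eef_pos: [0.5865, 0.2581, 0.0408]
tcp_rot: [1.0, 0.0, 0.002, -0.001]
contact_force: [0.1, 1.9, 6.2]
opening: 0.381
finger_force: 39.9
```

Request:
{"name": "send_rows", "arguments": {"moves": "0 0 0 0 0 -0.05 -1; 0 0 0 0 0 -0.2 -1; 0 0 0 0 0 -0.4 -1; 0 0 0 0 0 -0.6 -1; 0 0 0 0 0 -0.6 -1"}}

```text
time: 10.42
eef_pos: [0.5871, 0.2579, 0.1628]
tcp_rot: [1.0, 0.0, 0.004, -0.001]
contact_force: [0.2, 0.5, -1.7]
opening: 0.375
finger_force: 40.1
```

Request:
{"name": "send_rows", "arguments": {"moves": "0 0 0 0 0.2 0 -1; 0 0 0 0 0.45 0 -1; 0 0 0 -0.05 0.7 0 -1; 0 0 0 -0.1 1 0 -1"}}

```text
time: 10.92
eef_pos: [0.5629, 0.0563, 0.1557]
tcp_rot: [1.0, 0.001, -0.002, -0.0]
contact_force: [0.6, -0.9, -2.0]
opening: 0.379
finger_force: 40.2
```

Request:
{"name": "send_rows", "arguments": {"moves": "0 0 0 -0.05 0.3 0 -1; 0 0 0 -0.1 0.55 0 -1; 0 0 0 -0.15 0.8 0 -1; 0 0 0 -0.2 1 0 -1"}}

```text
time: 11.42
eef_pos: [0.5228, -0.1439, 0.1559]
tcp_rot: [1.0, -0.0, -0.002, -0.001]
contact_force: [0.2, -0.8, -3.1]
opening: 0.375
finger_force: 40.2
```

Request:
{"name": "send_rows", "arguments": {"moves": "0 0 0 -0.05 0.3 0 -1; 0 0 0 -0.1 0.55 0 -1; 0 0 0 -0.15 0.8 0 -1; 0 0 0 -0.15 1 0 -1; 0 0 0 -0.15 1 0 -1"}}

```text
time: 12.05
eef_pos: [0.4933, -0.3445, 0.1559]
tcp_rot: [1.0, -0.002, -0.001, -0.001]
contact_force: [0.5, -0.1, -2.0]
opening: 0.373
finger_force: 40.4
```

Request:
{"name": "send_rows", "arguments": {"moves": "0 0 0 0 0.2 0 -1; 0 0 0 0 0.4 0 -1; 0 0 0 0 0.485 0 -1; 0 0 0 0 0.485 0.15 -1; 0 0 0 0 0.485 0.35 -1; 0 0 0 0 0.485 0.48 -1; 0 0 0 0 0.485 0.53 -1; 0 0 0 0 0.485 0.53 -1; 0 0 0 0 0.485 0.53 -1"}}

```text
time: 13.18
eef_pos: [0.4959, -0.4401, 0.054]
tcp_rot: [1.0, 0.0, 0.001, 0.001]
contact_force: [-0.3, 0.2, -2.6]
opening: 0.374
finger_force: 40.5
```

```bash
python3 - <<'E'
from plant import ctrl
from h import *
s=ctrl.get_state();print(s["eef_pos"],s["contact_force"],s["opening"])
c=ctrl.read_camera("wrist"); cv2.imwrite("pics/w3.png",c["image"][:,:,::-1])
E
```

```text
[ 0.49586386 -0.44011895  0.05400664] [-0.33368095  0.19822353 -2.55766198] 0.37358981644105543
```

View pics/w3.png

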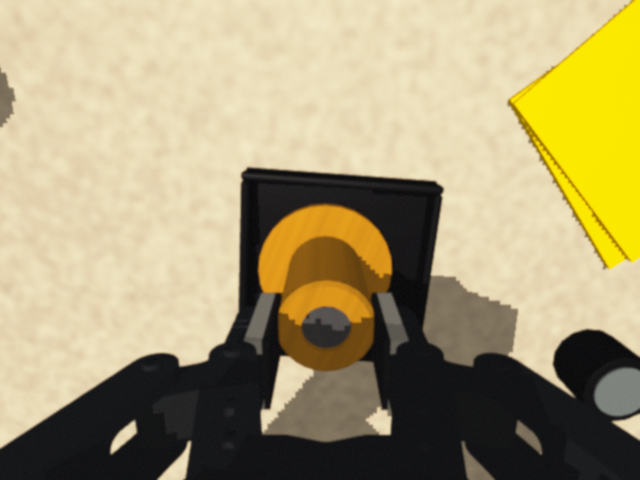

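```bash
python3 - <<'E'
from plant import ctrl
from h import *
c=ctrl.read_camera("wrist")
a,b=at(c,243,169,.018),at(c,441,185,.018); d=(b-a)[:2]; L=np.hypot(*d); n=np.array([d[1],-d[0]])/L
m=(a+b)[:2]/2; n=n if n[0]<0 else -n
print(a,b,L,"centre",m+n*.045, ctrl.get_state()["eef_pos"])
print("flange", at(c,325,265,.014))
E
```

```text
[ 0.54429225 -0.40363908  0.018     ] [ 0.53722999 -0.49048109  0.018     ] 0.08712870055825862 centre [ 0.49590919 -0.44341259] [ 0.49579686 -0.44032377  0.05415124]
flange [ 0.49856406 -0.43932985  0.014     ]
```

The tray centre is about 3–4 mm off the plug's. I'll correct by (-2, -3.5) mm while lowering.

Request:
{"name": "send_rows", "arguments": {"moves": "0 0 0 -0.01 0.018 0 -1; 0 0 0 -0.01 0.018 0.015 -1; 0 0 0 -0.01 0.018 0.03 -1; 0 0 0 -0.01 0.018 0.038 -1; 0 0 0 -0.01 0.018 0.042 -1; 0 0 0 -0.01 0.018 0.046 -1; 0 0 0 -0.01 0.018 0.046 -1"}}

```text
time: 14.15
eef_pos: [0.493, -0.443, 0.045]
tcp_rot: [1.0, 0.0, -0.0, -0.0]
contact_force: [-4.6, 4.2, 8.1]
opening: 0.38
finger_force: 41.4
```

Request:
{"name": "send_rows", "arguments": {"moves": "0 0 0 0 0 0 -0.1; 0 0 0 0 0 0 0.2; 0 0 0 0 0 0 0.3; 0 0 0 0 0 0 0.3; 0 0 0 0 0 0 0.3; 0 0 0 0 0 -0.1 0.3; 0 0 0 0 0 -0.3 0.3; 0 0 0 0 0 -0.5 0.3; 0 0 0 -0.2 -0.25 -0.5 0.3; 0 0 0 -0.4 -0.5 -0.5 0.3; 0 0 0 -0.6 -0.76 -0.5 0.3; 0 0 0 -0.61 -0.76 -0.5 0.3"}}

```text
time: 15.65
eef_pos: [0.3685, -0.2874, 0.1425]
tcp_rot: [1.0, 0.001, -0.001, -0.001]
contact_force: [-0.1, -0.6, 0.7]
opening: 0.648
finger_force: 0.0
```

```bash
python3 - <<'E'
from plant import ctrl
from h import *
s=ctrl.get_state();print(s["eef_pos"],s["contact_force"],s["opening"])
c=ctrl.read_camera("wrist"); cv2.imwrite("pics/w4.png",c["image"][:,:,::-1])
print(proj(c,[[.3705,-.2905,.058]]))
E
```

```text
[ 0.36845738 -0.2873885   0.14248829] [-0.13679086 -0.60052398  0.66001937] 0.6478813077922679
[[332.72762842 239.8725274 ]]
```

View pics/w4.png

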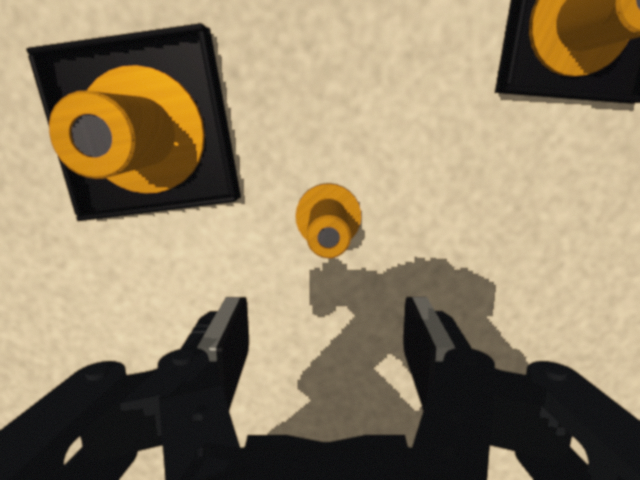

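XL and L stand in their trays. The M top is at (329,237), within 2 mm of the prediction. Grasping M.

Request:
{"name": "send_rows", "arguments": {"moves": "0 0 0 0.015 0.005 0 0.3; 0 0 0 0.015 0.005 0.2 0.3; 0 0 0 0.015 0.005 0.4 0.3; 0 0 0 0.015 0.005 0.52 0.3; 0 0 0 0.015 0.005 0.52 0.3; 0 0 0 0.015 0.005 0.52 -0.3; 0 0 0 0.015 0.005 0.52 -0.7; 0 0 0 0.015 0.005 0.52 -1; 0 0 0 0.015 0.005 0.52 -1; 0 0 0 0.015 0.005 0.52 -1; 0 0 0 0.015 0.005 0.52 -1; 0 0 0 0.015 0.005 0.52 -1", "newtons": 35}}

```text
time: 17.2
eef_pos: [0.375, -0.2934, 0.0408]
tcp_rot: [1.0, 0.0, 0.001, 0.001]
contact_force: [0.8, 0.8, 6.4]
opening: 0.284
finger_force: 34.3
```

Request:
{"name": "send_rows", "arguments": {"moves": "0 0 0 0 0 -0.05 -1; 0 0 0 0 0 -0.2 -1; 0 0 0 0 0 -0.4 -1; 0 0 0 0 0 -0.6 -1; 0 0 0 0.1 -0.2 -0.6 -1; 0 0 0 0.2 -0.5 -0.6 -1; 0 0 0 0.3 -0.75 -0.6 -1; 0 0 0 0.4 -1 -0.6 -1"}}

```text
time: 18.2
eef_pos: [0.4537, -0.0903, 0.159]
tcp_rot: [1.0, 0.0, -0.0, 0.0]
contact_force: [1.0, -0.9, -2.0]
opening: 0.285
finger_force: 34.4
```

Request:
{"name": "send_rows", "arguments": {"moves": "0 0 0 0 -0.25 0 -1; 0 0 0 0 -0.5 0 -1; 0 0 0 0 -0.75 0 -1; 0 0 0 0 -1 0 -1; 0 0 0 0 -1 0 -1"}}

```text
time: 18.82
eef_pos: [0.4527, 0.1105, 0.1588]
tcp_rot: [1.0, 0.003, -0.001, -0.0]
contact_force: [0.9, 0.6, -1.5]
opening: 0.284
finger_force: 34.6
```

Request:
{"name": "send_rows", "arguments": {"moves": "0 0 0 -0.05 -0.21 0 -1; 0 0 0 -0.05 -0.21 0.15 -1; 0 0 0 -0.05 -0.21 0.35 -1; 0 0 0 -0.05 -0.21 0.48 -1; 0 0 0 -0.05 -0.21 0.525 -1; 0 0 0 -0.05 -0.21 0.525 -1; 0 0 0 -0.05 -0.21 0.525 -1"}}

```text
time: 19.7
eef_pos: [0.4451, 0.1497, 0.0555]
tcp_rot: [1.0, -0.0, 0.001, -0.0]
contact_force: [0.3, 0.5, -1.4]
opening: 0.284
finger_force: 34.7
```

```bash
python3 - <<'E'
from plant import ctrl
from h import *
s=ctrl.get_state();print(s["eef_pos"],s["contact_force"],s["opening"])
c=ctrl.read_camera("wrist"); cv2.imwrite("pics/w5.png",c["image"][:,:,::-1])
E
```

```text
[0.44505693 0.14969753 0.05548053] [ 0.33641586  0.47894244 -1.39022067] 0.28433819895390566
```

View pics/w5.png

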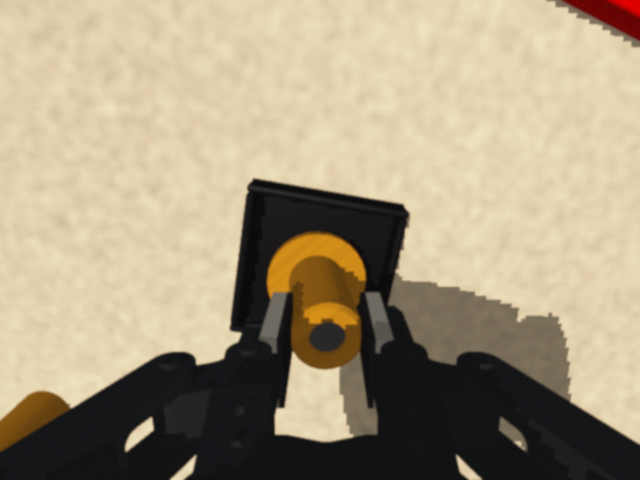

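M is centred: flange centre at x 317, rim midline at 318. Lowering it.

Request:
{"name": "send_rows", "arguments": {"moves": "0 0 0 0 0 0.015 -1; 0 0 0 0 0 0.03 -1; 0 0 0 0 0 0.043 -1; 0 0 0 0 0 0.048 -1; 0 0 0 0 0 0.052 -1; 0 0 0 0 0 0.052 -1"}}

```text
time: 20.5
eef_pos: [0.4449, 0.1501, 0.0449]
tcp_rot: [1.0, 0.0, 0.001, -0.0]
contact_force: [-0.9, 0.3, 5.0]
opening: 0.286
finger_force: 35.3
```

Request:
{"name": "send_rows", "arguments": {"moves": "0 0 0 0 0 0 -0.3; 0 0 0 0 0 0 0; 0 0 0 0 0 0 0.1; 0 0 0 0 0 0 0.1; 0 0 0 0 0 0 0.1; 0 0 0 0 0 -0.1 0.1; 0 0 0 0 0 -0.3 0.1; 0 0 0 0 0 -0.5 0.1; 0 0 0 0.05 -0.2 -0.5 0.1; 0 0 0 0.1 -0.5 -0.5 0.1; 0 0 0 0.15 -0.75 -0.5 0.1; 0 0 0 0.2 -1 -0.5 0.1"}}

```text
time: 22.0
eef_pos: [0.484, 0.3515, 0.1437]
tcp_rot: [1.0, 0.0, 0.0, 0.0]
contact_force: [0.9, 0.2, -0.4]
opening: 0.548
finger_force: 0.0
```

Request:
{"name": "send_rows", "arguments": {"moves": "0 0 0 0 -0.25 0 0.1; 0 0 0 0.015 -0.46 0 0.1; 0 0 0 0.015 -0.46 0 0.1; 0 0 0 0.015 -0.46 0 0.1"}}

```text
time: 22.5
eef_pos: [0.4865, 0.4413, 0.1432]
tcp_rot: [1.0, 0.0, -0.0, 0.001]
contact_force: [0.0, 0.5, 0.7]
opening: 0.55
finger_force: 0.0
```

```bash
python3 - <<'E'
from plant import ctrl
from h import *
s=ctrl.get_state();print(s["eef_pos"],s["contact_force"],s["opening"])
c=ctrl.read_camera("wrist"); cv2.imwrite("pics/w6.png",c["image"][:,:,::-1])
print(proj(c,[[.488,.4435,.054]]))
E
```

```text
[0.48651768 0.44125937 0.14316985] [3.40153475e-04 5.21502172e-01 6.87757074e-01] 0.5497453851111894
[[323.00914948 238.65460502]]
```

View pics/w6.png

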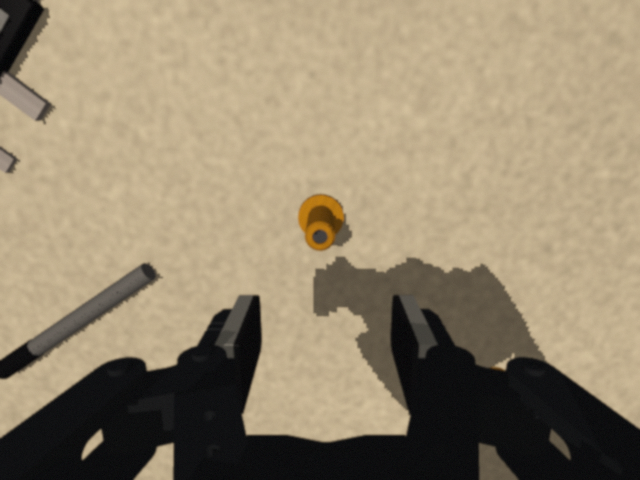

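S is at (320,236), within 2 mm. Grasping it.

Request:
{"name": "send_rows", "arguments": {"moves": "0 0 0 0.012 -0.018 0 0.1; 0 0 0 0.012 -0.018 0.2 0.1; 0 0 0 0.012 -0.018 0.4 0.1; 0 0 0 0.012 -0.018 0.53 0.1; 0 0 0 0.012 -0.018 0.53 0.1; 0 0 0 0.012 -0.018 0.53 -0.4; 0 0 0 0.012 -0.018 0.53 -0.7; 0 0 0 0.012 -0.018 0.53 -1; 0 0 0 0.012 -0.018 0.53 -1; 0 0 0 0.012 -0.018 0.53 -1; 0 0 0 0.012 -0.018 0.53 -1; 0 0 0 0.012 -0.018 0.53 -1", "newtons": 30}}

```text
time: 24.05
eef_pos: [0.4907, 0.4461, 0.0401]
tcp_rot: [1.0, 0.0, 0.002, -0.001]
contact_force: [0.1, -2.1, 6.0]
opening: 0.182
finger_force: 29.6
```

Request:
{"name": "send_rows", "arguments": {"moves": "0 0 0 0 0 -0.05 -1; 0 0 0 0 0 -0.2 -1; 0 0 0 0 0 -0.4 -1; 0 0 0 0 0 -0.6 -1; 0 0 0 0.1 0.2 -0.6 -1; 0 0 0 0.2 0.5 -0.6 -1; 0 0 0 0.3 0.75 -0.6 -1; 0 0 0 0.4 1 -0.6 -1"}}

```text
time: 25.05
eef_pos: [0.5693, 0.2439, 0.1578]
tcp_rot: [1.0, 0.0, -0.0, -0.0]
contact_force: [0.8, 0.6, -0.3]
opening: 0.184
finger_force: 29.3
```

Request:
{"name": "send_rows", "arguments": {"moves": "0 0 0 0.1 0.25 0 -1; 0 0 0 0.2 0.5 0 -1; 0 0 0 0.3 0.75 0 -1; 0 0 0 0.35 1 0 -1; 0 0 0 0.35 1 0 -1"}}

```text
time: 25.68
eef_pos: [0.6397, 0.0421, 0.1577]
tcp_rot: [1.0, -0.002, -0.0, 0.0]
contact_force: [-0.3, 1.6, -0.2]
opening: 0.184
finger_force: 29.4
```

Request:
{"name": "send_rows", "arguments": {"moves": "0 0 0 0.02 0.25 0 -1; 0 0 0 0.02 0.5 0 -1; 0 0 0 0.02 0.67 0 -1; 0 0 0 0.02 0.67 0.15 -1; 0 0 0 0.02 0.67 0.35 -1; 0 0 0 0.02 0.67 0.47 -1; 0 0 0 0.02 0.67 0.52 -1; 0 0 0 0.02 0.67 0.52 -1; 0 0 0 0.02 0.67 0.52 -1"}}

```text
time: 26.8
eef_pos: [0.6445, -0.0885, 0.0554]
tcp_rot: [1.0, 0.0, 0.001, 0.0]
contact_force: [0.3, -0.4, -0.4]
opening: 0.187
finger_force: 29.4
```

```bash
python3 - <<'E'
from plant import ctrl
from h import *
s=ctrl.get_state();print(s["eef_pos"],s["contact_force"],s["opening"])
c=ctrl.read_camera("wrist"); cv2.imwrite("pics/w7.png",c["image"][:,:,::-1])
E
```

```text
[ 0.64445788 -0.08847323  0.05541677] [ 0.33175129 -0.40565033 -0.38549642] 0.18663380778773292
```

View pics/w7.png

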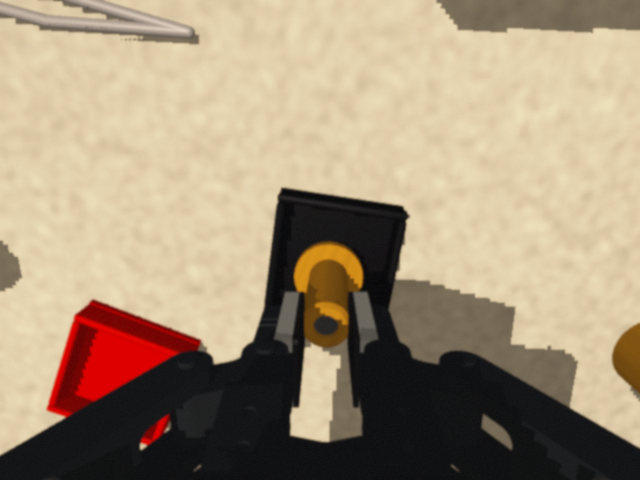

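```bash
python3 - <<'E'
from plant import ctrl
from h import *
c=ctrl.read_camera("wrist")
a,b=at(c,281,190,.018),at(c,406,210,.018); d=(b-a)[:2]; L=np.hypot(*d); n=np.array([d[1],-d[0]])/L
m=(a+b)[:2]/2; n=n if n[0]<0 else -n
e=ctrl.get_state()["eef_pos"];print(L,"centre",m+n*.030, e)
# flange ellipse for axis (x,y), base height 0.0155: compare seen 294..363 and top row 241
t=np.linspace(0,6.28,90)
for dx in(-.006,-.003,0,.003):
    p=proj(c,np.c_[e[0]+dx+.016*np.cos(t),e[1]+.016*np.sin(t),0*t+.0195]); print(dx,p.min(0),p.max(0))
E
```

```text
0.0568332820032703 centre [ 0.64932785 -0.09125016] [ 0.64439455 -0.08867476  0.05543843]
-0.006 [293.37876146 253.29492735] [361.38871522 316.66424535]
-0.003 [293.24342933 247.06096477] [361.53307919 310.95265082]
0 [293.10697939 240.77437547] [361.67863538 305.19491626]
0.003 [292.96939773 234.43449023] [361.82539862 299.39048029]
```

Request:
{"name": "send_rows", "arguments": {"moves": "0 0 0 0.012 0.014 0 -1; 0 0 0 0.012 0.014 0.02 -1; 0 0 0 0.012 0.014 0.035 -1; 0 0 0 0.012 0.014 0.045 -1; 0 0 0 0.012 0.014 0.05 -1; 0 0 0 0.012 0.014 0.055 -1; 0 0 0 0.012 0.014 0.055 -1"}}

```text
time: 27.78
eef_pos: [0.6464, -0.0916, 0.0442]
tcp_rot: [1.0, 0.0, 0.001, 0.0]
contact_force: [-1.9, -0.1, 4.8]
opening: 0.185
finger_force: 30.0
```

Contact felt. Now release, lift, and look from above.

Request:
{"name": "send_rows", "arguments": {"moves": "0 0 0 0 0 0 -0.5; 0 0 0 0 0 0 -0.2; 0 0 0 0 0 0 0; 0 0 0 0 0 0 0; 0 0 0 0 0 0 0; 0 0 0 0 0 -0.1 0; 0 0 0 0 0 -0.3 0; 0 0 0 0 0 -0.6 0; 0 0 0 0 0 -0.9 0; 0 0 0 -0.1 0.3 -0.9 0; 0 0 0 -0.3 0.6 -0.9 0; 0 0 0 -0.4 0.9 -0.9 0"}}

```text
time: 29.28
eef_pos: [0.5687, -0.2623, 0.2251]
tcp_rot: [1.0, 0.001, 0.001, 0.001]
contact_force: [0.9, 0.5, 0.6]
opening: 0.501
finger_force: 0.0
```

Request:
{"name": "send_rows", "arguments": {"moves": "0 0 0 -0.05 0.3 0 0; 0 0 0 -0.1 0.6 0 0; 0 0 0 -0.2 0.9 0 0; 0 0 0 -0.2 1 0 0; 0 0 0 -0.2 1 0 0"}}

```text
time: 29.9
eef_pos: [0.5294, -0.4623, 0.2236]
tcp_rot: [1.0, -0.001, 0.0, 0.0]
contact_force: [0.1, -0.0, 0.2]
opening: 0.499
finger_force: 0.0
```

```bash
python3 - <<'E'
from plant import ctrl
from h import *
c=ctrl.read_camera("top"); a=c["image"][170:330,100:560,::-1]
d=ctrl.read_camera("side")["image"][120:420,180:480,::-1]
print(ctrl.get_state()["eef_pos"])
A=cv2.resize(a,(720,250)); D=cv2.resize(d,(340,340),interpolation=cv2.INTER_CUBIC)
o=np.zeros((600,720,3),np.uint8); o[:250]=A; o[255:595,:340]=D
cv2.imwrite("pics/fin.png",o)
E
```

```text
[ 0.53021152 -0.45994374  0.22325463]
```

View pics/fin.png

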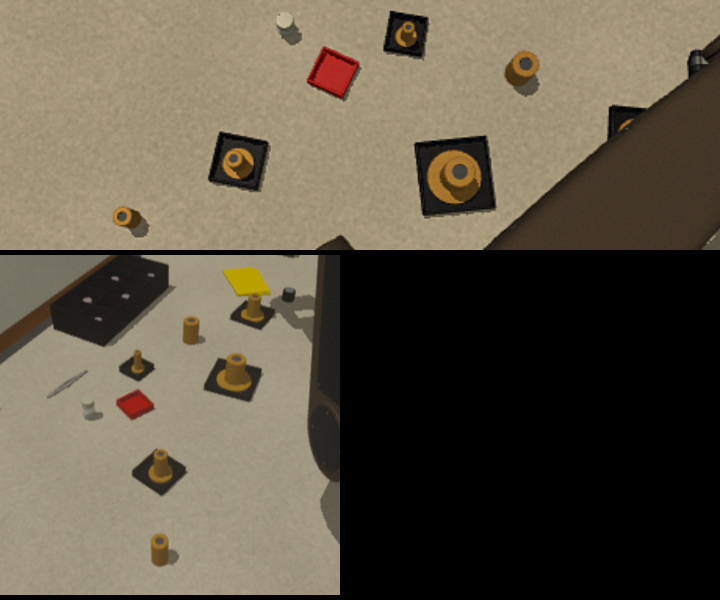

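All four flanged plugs stand upright in their own black trays. The plain plugs and the red tray have not moved. Handing in.

```bash
python3 -c "
from plant import ctrl
print(ctrl.sign_off())"
```

```text
the job is handed in; nothing more can be done
None
```

The job is handed in: all four flanged plugs stand upright in their own black trays, set down largest first, and the plain plugs and the red tray were left where they were.

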